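# Pack out a tile in its printing nest and hold it flush

## Robot

A 6-joint arm with a two-finger parallel gripper is mounted at the origin on the work surface; the furniture and walls round the work are solid. World frame = base frame: x ahead of the robot, y to its left, z up, the work surface at z = 0. Lengths are in m, angles in rad, forces in N, time in s.
With the tool pointing down it reaches from about 0.35 to 0.8 m from the base axis. Payload 7.3 kg.
Tool frame: the origin (TCP) lies at the very end of the fingers, on their centre line; the grasp point (between the pads) lies 19 mm behind it (arm.grip_depth is the distance from the TCP to the grasp point, in m); z points along the fingers, y is the line along which they close (so a half turn about z gives the same grasp; the last joint's range is limited). The gripper opens to 85 mm and grips with 20 to 120 N. Pads are 22 mm wide; open, the fingers measure 114 mm over their backs; the gripper's body (76 mm by 85 mm) begins 54 mm behind the grasp point. The pads swing forward as they close: fully open they stand 13 mm farther back than shut.
Start: joints at [0.999, 0.342, 1.524, -0, 1.275, -0.146], TCP at [0.217, 0.478, 0.231] pointing down, gripper open.
Joint ranges: [-2.53, 2.53], [-0.77, 2.02], [0.04, 2.7], [-1, 4.14], [0.28, 2.66], [-3.11, 3.11]. Speed limits (rad/s): [2.57, 2.57, 3.14, 3.14, 3.14, 3.14].

## Interface

Orientations are given as a 3x3 rotation matrix whose columns are the frame's x, y, z axes.
In Python, from station import arm gives the robot as it stands.
- The arm moves only by the tool servo_tool, never from a script. Its argument "commands" is a list of rows, each a list of 3 entries, a list of its own where there are three numbers: the shift along the tool's x, y, z in mm, then the turn, a rotation vector about the tool's x, y, z in degrees, then the closure, from -1 (fully open) to 1 (shut). In form: [[[dx, dy, dz], [rx, ry, rz], fingers], ...]. A call has 1 to 12 rows; each row is the pose to reach, as a shift and turn from the pose commanded when the call began, along the tool's axes at that moment; what a row does not reach only later rows make up. A row lasts 1/12 s, in which the tool goes at most 41.7 mm and 7.16 degrees, less where a joint would pass 70% of its speed; a pose out of reach is approached as far as the arm can. A call with a gripper value outside its range is refused whole. The fingers move at their own pace and stop on an object; "force" is the grip in N (left out, the last holds). Time passes only in rows, so rows that repeat a pose let the fingers close. It gives the time, the measured TCP pose, the force, the opening and the grip force at its end, in the units of the state.
- arm.sense(): the state, without advancing time (a new reading comes with each control period).
- arm.camera(name): name is "scene" or "side" or "wrist"; returns the picture (400x640x3 uint8, red, green, blue); there is no depth.
- arm.camera_info(name): a dict with "fx", "fy", "cx", "cy" (pixels), "R" (3x3) and "t" (3): a world point X has camera coordinates R X + t. Camera axes: x right, y down, z forward; pixel columns grow to the right and rows downward; lengths in m; the calibration is good to about 2 mm. A picture is of the moment at which its call begins: read the wrist's pose just before it. camera_info takes no time and is no camera call; for the wrist camera it gives the pose at the moment of the call.
- arm.sign_off(): hands the job in; it is judged then, once.
Trained networks look in the newest picture that a camera, given by its name, has taken for a name from the list of things; names that differ only in an ending like _2 or _b are one class to them, and where a whole thing is asked for, a point or a joint stands for the part that bears it (a point fixed in the world has none). Each returns a list of dicts, best first, with "p" (0 to 1); they miss things now and then, are a little off and sometimes report something else, mostly with a low value. They report only what shows in the picture. A call takes as long as a camera call. They do not tell look-alikes from the thing itself.
- arm.regions_of(target, camera): "mask" (400x640 bool, what is visible of it) and "box" ([left, top, right, bottom] in pixels, round what is visible of it).
The state is a dict: "time": time; "joint_pos": joint angles; "qd": joint speeds; "effort": joint torques, N m; "eef_pos": TCP position; "orientation": TCP orientation; "wrist_force": force on the tool from outside, world axes, zero at the start; "moment": the same for the moment, N m; "opening": finger opening in m; "grasp_force": force on a finger pad.
Only numpy, scipy, OpenCV 4.12 (cv2) and the standard library are available. Lean on these libraries where they do the work, as an engineer would, in place of code of your own. Each camera call takes 0.05 s, during which the arm holds its last target. There are 200 camera calls.

## Task

The white tile lies loose on the sprung bed of the printing nest, with a gap to the rail on either side of it. Stand the spacer upright, all the way down on the floor of the gap that is wide enough for it and let go of it, then press the tile down with the fingertips until the bed stops and the tile's face is flush with the tops of the rails. Finish while still holding the tile pressed down flush, with the spacer in place, and leave the other things on the bench where they are.

Things in the scene. Friction and masses are not known exactly. Their poses are not given: they have to be found in the camera images.
- nest: Fixed aluminium printing nest on the bench: base plate 130 (x) x 206 (y) x 8 mm, with a lip along its front and its back edge (12 mm wide, top 28 mm above the bench, inner faces at x = +-52 mm). Origin at the centre of its underside, on the bench; z up. A rail stands inside each end in y, one thin and one thick, and the tile lies midway between them. Which rail is at +y and which at -y changes.
- narrow_rail: Fixed thin grey rail, 104 (x) x 12 (y) x 24 mm, axes parallel to the nest's, its centre 80 mm from the nest's centre along the nest's +y or -y. Stands on the base plate, its top 32 mm above the bench. Origin at the centre of its underside. The gap between it and the tile is about 24 mm wide.
- wide_rail: Fixed thick grey rail, 104 (x) x 42 (y) x 24 mm, axes parallel to the nest's, at the other end of the nest, its centre also 80 mm from the nest's centre. Its top is 32 mm above the bench. Origin at the centre of its underside. The gap between it and the tile is about 9 mm, too narrow for the spacer.
- tile: Loose white ceramic tile, 100 x 100 x 10 mm, 0.2 to 0.35 kg, lying flat on the bed in the nest, square to it, with 2 mm play to each lip. Origin at the centre of its underside, 28 mm above the bench at the start; face 38 mm above the bench, 6 mm proud of the rails, and level with the rails when the bed is fully down.
- bed (a joint): The nest's sprung bed, an 80 x 80 mm plate under the tile that moves straight down: 0 m = up (start), 0.006 m = fully down on its stop, tile flush with the rails. Pressing the tile down takes from about 2 N at first to about 10 N at the stop; the spring lifts it again when let go.
- spacer: Loose plywood spacer standing upright on the bench: a bar 80 (x) x 20 (y) mm and 26 mm high, its lowest 4 mm tapering to 74 x 14 mm, with an upright tab on its middle, 36 (x) x 14 (y) mm, from 26 to 70 mm above the foot. Grip the tab across its 14 mm near the top. About 80 g. Origin at the centre of its underside. In its gap it stands on the base plate (origin 8 mm above the bench), its x axis along the nest's x axis either way round, beside the tile.
- timer: Bystander: grey press timer lying on the bench, 55 x 100 x 30 mm. Leave it alone.
- tape_roll: Bystander: brown roll of tape lying flat, 92 mm across, 24 mm high. Leave it alone.
- eraser: Bystander: small eraser, 21 x 45 x 13 mm. Leave it alone.
- binder_clip: Bystander: black binder clip with one wire arm up, 32 x 32 x 45 mm. Leave it alone.
Not all that is in view belongs to the job. What is shaped like the spacer but purple or red is not meant.

How it is judged:
By the outcome, as a careful person would: the job done as asked, in the order asked, and still so for the second after the job is handed in, while the arm keeps its last pose, push and grip.
It also fails if it takes over 43 s, if anything falls off the work surface, if the arm or the gripper's body presses on something with over 40 N, if the wrist force passes 120 N, or if a joint passes its speed limit or range.

## Working session

There is one attempt and no reset: what is moved stays moved. The work goes in short steps, Python scripts to look and compute and a tool call to move; the robot and the scene stay as the last step left them, time stands still between calls to the robot, and variables do not carry over. Pictures are saved under pics/ and viewed, at most 10 in all, crops included, and the job is handed in when it is done.

Besides the shell and the picture viewer there is one more tool, called after "Request:" as name([rows], argument=value, ...), one row to a line, values as JSON. servo_tool: Moves the arm, as the interface text tells. Its arguments: {"type":"object","properties":{"commands":{"type":"array"},"force":{"type":"number"}},"required":["commands"]}

```bash
mkdir -p pics; ls; python3 - <<'E'
from station import arm
import cv2,numpy as np
s=arm.sense();print(s['time'],s['eef_pos'],s['orientation'],s['opening'])
ims=[]
for c in('scene','side','wrist'):
    im=arm.camera(c);np.save(f'pics/{c}0.npy',im);cv2.imwrite(f'pics/{c}0.png',im[:,:,::-1])
    i=arm.camera_info(c);print(c,i)
    for n in('spacer','tile','nest','narrow_rail','wide_rail'):
        for r in arm.regions_of(n,c)[:3]: print(n,round(float(r['p']),2),np.array(r['box']).round().tolist())
E
```

```text
pics
0.0 [0.21662872 0.47778613 0.23063016] [[-9.10717280e-01  4.13029527e-01 -8.03218196e-04]
 [ 4.13030261e-01  9.10716384e-01 -1.29275837e-03]
 [ 1.97556594e-04 -1.50909081e-03 -9.99998842e-01]] 0.08538772777734972
scene {'fx': 517.6852077978633, 'fy': 517.6852077978633, 'cx': 319.1628349510747, 'cy': 199.49492391224553, 'R': array([[ 0.77210851, -0.63541769, -0.00963317],
       [-0.46984551, -0.56058058, -0.68190513],
       [ 0.42789442,  0.53103086, -0.73137719]]), 't': array([-0.46029618,  0.25256209,  1.02917333])}
spacer 0.72 [303.0, 297.0, 343.0, 334.0]
spacer 0.68 [312.0, 222.0, 338.0, 260.0]
spacer 0.67 [341.0, 259.0, 381.0, 289.0]
tile 0.57 [252.0, 137.0, 307.0, 175.0]
nest 0.85 [232.0, 128.0, 330.0, 192.0]
narrow_rail 0.52 [290.0, 161.0, 317.0, 185.0]
wide_rail 0.55 [239.0, 130.0, 276.0, 156.0]
wide_rail 0.3 [396.0, 314.0, 422.0, 335.0]
side {'fx': 392.26330290516034, 'fy': 392.26330290516034, 'cx': 319.14553091774707, 'cy': 199.47156976788867, 'R': array([[ 0.91152738, -0.41108988,  0.01108809],
       [-0.24253368, -0.55916385, -0.79278825],
       [ 0.33210728,  0.71995896, -0.6093963 ]]), 't': array([-0.54077377,  0.11944651,  0.98502791])}
spacer 0.96 [290.0, 212.0, 319.0, 241.0]
spacer 0.86 [309.0, 235.0, 342.0, 264.0]
spacer 0.76 [262.0, 261.0, 298.0, 288.0]
tile 0.56 [275.0, 150.0, 318.0, 174.0]
nest 0.59 [262.0, 156.0, 334.0, 197.0]
narrow_rail 0.65 [363.0, 200.0, 402.0, 216.0]
narrow_rail 0.54 [296.0, 170.0, 328.0, 183.0]
wide_rail 0.57 [267.0, 146.0, 299.0, 158.0]
wrist {'fx': 309.4886037915475, 'fy': 309.4886037915475, 'cx': 319.654046531382, 'cy': 200.87875432601842, 'R': array([[ 0.41385001,  0.91034412,  0.00132225],
       [ 0.8751418 , -0.39824591,  0.2748218 ],
       [ 0.25070899, -0.11257785, -0.96149427]]), 't': array([-0.52600141, -0.03507279,  0.37841401])}
```

View pics/scene0.png

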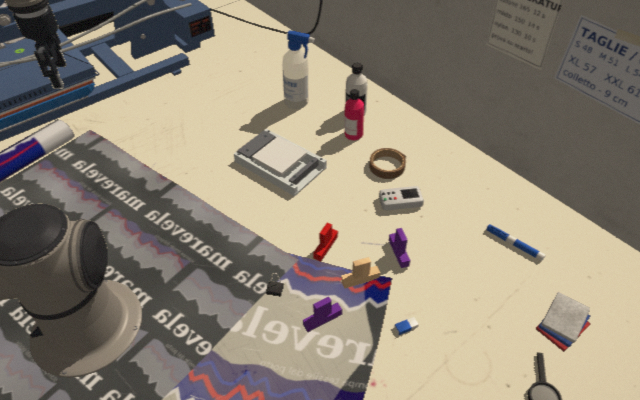

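```bash
cat > h.py <<'E'
import numpy as np
from station import arm
def onplane(i,u,v,z):
    d=i['R'].T@np.array([(u-i['cx'])/i['fx'],(v-i['cy'])/i['fy'],1]);c=-i['R'].T@i['t']
    return c+d*(z-c[2])/d[2]
def tri(obs):
    A=[];b=[]
    for i,u,v in obs:
        d=i['R'].T@np.array([(u-i['cx'])/i['fx'],(v-i['cy'])/i['fy'],1]);d/=np.linalg.norm(d)
        P=np.eye(3)-np.outer(d,d);A.append(P);b.append(P@(-i['R'].T@i['t']))
    return np.linalg.lstsq(np.vstack(A),np.hstack(b),rcond=None)[0]
def proj(i,X):
    c=i['R']@np.asarray(X)+i['t'];return np.array([i['fx']*c[0]/c[2]+i['cx'],i['fy']*c[1]/c[2]+i['cy']])
E
python3 - <<'E'
import cv2,numpy as np
a=cv2.imread('pics/scene0.png')[205:345,270:430];b=cv2.imread('pics/side0.png')[195:300,240:400]
f=lambda x:cv2.resize(x,(640,int(x.shape[0]*4)),interpolation=cv2.INTER_CUBIC)
cv2.imwrite('pics/crop1.png',cv2.resize(np.vstack([f(a),f(b)]),None,fx=.6,fy=.6))
E
```

```text
(no output)
```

View pics/crop1.png

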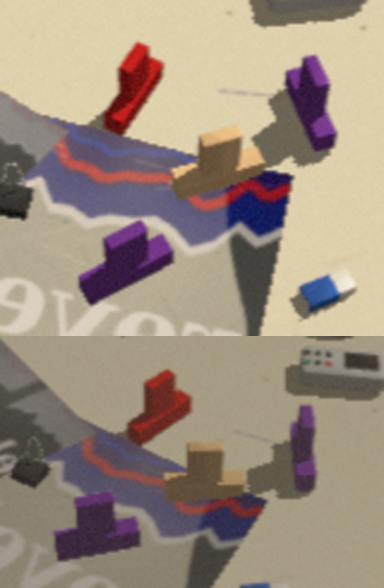

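Candidates (scene px): red (325,240), purple (400,247), purple (323,314), plywood (362,272). The crop confirms that only the plywood-coloured one, at (362,272) in scene and (325,250) in side, fits. The nest is at (280,160), with the thin rail at its lower-right end and the thick rail at its upper-left.

```bash
cat >> h.py <<'E'
import cv2
from scipy.optimize import minimize
def boxpts(x,y,z0,z1,cx=0,cy=0): return np.array([[cx+a*x/2,cy+b*y/2,z] for a in(-1,1) for b in(-1,1) for z in(z0,z1)])
SPACER=[np.vstack([boxpts(.074,.014,0,.001),boxpts(.08,.02,.004,.026)]),boxpts(.036,.014,.026,.070)]
NEST=[boxpts(.130,.206,0,.008),boxpts(.012,.206,0,.028,.058),boxpts(.012,.206,0,.028,-.058),boxpts(.104,.012,.008,.032,0,.08),boxpts(.104,.042,.008,.032,0,-.08),boxpts(.1,.1,.028,.038)]
TILE=[boxpts(.1,.1,.028,.038)]
def render(i,model,p,k=4):
    c,s=np.cos(p[3]),np.sin(p[3]);R=np.array([[c,-s,0],[s,c,0],[0,0,1]])
    m=np.zeros((400*k,640*k),np.uint8)
    for b in model:
        q=np.array([proj(i,R@v+p[:3]) for v in b]);q=(q+.5)*k-.5
        cv2.fillConvexPoly(m,np.round(cv2.convexHull(q.astype(np.float32))*16).astype(np.int32),1,shift=4)
    return cv2.resize(m.astype(np.float32),(640,400),interpolation=cv2.INTER_AREA)
def fit(model,views,p0,fixz=None):
    sc=np.array([.01,.01,.01,.2])
    def full(q):
        p=p0+q*sc
        if fixz is not None:p[2]=fixz
        return p
    def cost(q):
        e=0
        for i,m in views:
            r=render(i,model,full(q));e+=1-np.minimum(r,m).sum()/np.maximum(r,m).sum()
        return e/len(views)
    best=None
    for dy in(-.6,0,.6):
        r=minimize(cost,[0,0,0,dy/.2],method='Nelder-Mead',options=dict(maxiter=250,initial_simplex=np.array([0,0,0,dy/.2])+np.vstack([np.zeros(4),np.eye(4)])))
        if best is None or r.fun<best.fun:best=r
    return full(best.x),best.fun
def woodmask(im,box,pad=6):
    l,t,r,b=[int(v) for v in box];h=cv2.cvtColor(im,cv2.COLOR_RGB2HSV)
    return h
E
cat > m1.py <<'E'
from h import *
V={}
for c in('scene','side'):
    im=arm.camera(c);i=arm.camera_info(c)
    ctr={'scene':(361,273),'side':(325,250)}[c]
    S=[r for r in arm.regions_of('spacer',c) if abs((r['box'][0]+r['box'][2])/2-ctr[0])<10 and abs((r['box'][1]+r['box'][3])/2-ctr[1])<10]
    N=arm.regions_of('nest',c);T=arm.regions_of('tile',c)
    V.setdefault('s',[]).append((i,S[0]['mask'].astype(np.float32)))
    V.setdefault('n',[]).append((i,N[0]['mask'].astype(np.float32)))
    V.setdefault('t',[]).append((i,T[0]['mask'].astype(np.float32)))
    np.savez(f'pics/m_{c}.npz',s=S[0]['mask'],n=N[0]['mask'],t=T[0]['mask'])
def cen(v,z):
    ys,xs=np.nonzero(v[0][1]);a=(v[0][0],xs.mean(),ys.mean());ys,xs=np.nonzero(v[1][1])
    return tri([a,(v[1][0],xs.mean(),ys.mean())])
for k,M in(('s',SPACER),('n',NEST),('t',TILE)):
    c=cen(V[k],0);print(k,'centroid tri',c.round(4))
    i=V[k][0][0];ys,xs=np.nonzero(V[k][0][1]);g=onplane(i,xs.mean(),ys.mean(),.03)
    for y0 in(0,1.57,3.14,4.71) if k!='t' else (0,):
        p0=np.array([g[0],g[1],0,y0]);p,f=fit(M,V[k],p0);print('  fit',p.round(4),round(f,3))
E
python3 m1.py
```

```text
s centroid tri [ 0.488  -0.2672  0.0292]
  fit [ 0.4899 -0.2646 -0.0025 -0.3634] 0.088
  fit [ 4.8970e-01 -2.6500e-01 -2.0000e-03  2.7931e+00] 0.089
  fit [ 4.899e-01 -2.647e-01 -2.400e-03  2.792e+00] 0.089
  fit [ 0.4902 -0.2639 -0.0035  2.789 ] 0.089
n centroid tri [ 0.566   0.1112 -0.0015]
  fit [ 0.5748  0.1346 -0.0035  0.2208] 0.571
  fit [ 0.5995  0.158  -0.0661  1.1657] 0.644
  fit [ 0.5758  0.1367 -0.0055  3.3643] 0.587
  fit [ 5.732e-01  1.329e-01 -1.000e-03  3.362e+00] 0.587
t centroid tri [0.5733 0.1311 0.0318]
  fit [ 0.5755  0.1354 -0.0035  0.21  ] 0.056
```

```bash
cat >> h.py <<'E'
def go(xyz,yaw_y):
    """shift mm and turn deg in tool axes to TCP xyz pointing down, tool y at world angle yaw_y"""
    from scipy.spatial.transform import Rotation as Ro
    s=arm.sense();R=np.array(s['orientation']);d=R.T@(np.array(xyz)-s['eef_pos'])*1000
    y=np.array([np.cos(yaw_y),np.sin(yaw_y),0]);z=np.array([0,0,-1.]);W=np.column_stack([np.cross(y,z),y,z])
    return d.round(1),Ro.from_matrix(R.T@W).as_rotvec(degrees=True).round(2)
E
python3 - <<'E'
from h import *
i=arm.camera_info('scene')
print('narrow',onplane(i,303,173,.032),'wide',onplane(i,257,143,.032))
for p in((.42,.1,.23),(.490,-.264,.2)):print(go(p,-.36+np.pi/2))
E
```

```text
narrow [0.57971485 0.04224769 0.032     ] wide [0.55726704 0.20829143 0.032     ]
(array([-341.2, -260.5,    1.3]), array([ 0.  ,  0.  , -3.77]))
(array([-555.3, -563. ,   31.3]), array([ 0.  ,  0.  , -3.77]))
```

Request:
servo_tool([
  [[-341,-260,1],[0,0,-4],-1],
  [[-341,-260,1],[0,0,-4],-1],
  [[-341,-260,1],[0,0,-4],-1],
  [[-341,-260,1],[0,0,-4],-1],
  [[-341,-260,1],[0,0,-4],-1],
  [[-341,-260,1],[0,0,-4],-1],
  [[-341,-260,1],[0,0,-4],-1],
  [[-341,-260,1],[0,0,-4],-1],
  [[-341,-260,1],[0,0,-4],-1],
  [[-341,-260,1],[0,0,-4],-1],
  [[-555,-563,31],[0,0,-4],-1],
  [[-555,-563,31],[0,0,-4],-1],
])

```text
time: 2.3
eef_pos: [0.4312, 0.0277, 0.224]
orientation: [[-0.937, 0.348, 0.001], [0.348, 0.937, 0.0], [-0.001, 0.0, -1.0]]
wrist_force: [1.4, 0.4, -0.0]
opening: 0.0853
grasp_force: 0.0
```

```bash
python3 - <<'E'
from h import *
s=arm.sense();print(s['time'],s['eef_pos'],go((.490,-.264,.2),-.36+np.pi/2))
E
```

```text
2.3 [0.43124148 0.02770993 0.2239565 ] (array([-156.7, -253. ,   24. ]), array([0.02, 0.06, 0.23]))
```

Request:
servo_tool([
  [[-157,-253,24],[0,0,0],-1],
  [[-157,-253,24],[0,0,0],-1],
  [[-157,-253,24],[0,0,0],-1],
  [[-157,-253,24],[0,0,0],-1],
  [[-157,-253,24],[0,0,0],-1],
  [[-157,-253,24],[0,0,0],-1],
  [[-157,-253,24],[0,0,0],-1],
  [[-157,-253,24],[0,0,0],-1],
  [[-157,-253,24],[0,0,0],-1],
])

```text
time: 3.05
eef_pos: [0.4894, -0.2646, 0.1988]
orientation: [[-0.936, 0.352, -0.001], [0.352, 0.936, 0.0], [0.001, 0.0, -1.0]]
wrist_force: [0.1, -0.1, 0.1]
opening: 0.0849
grasp_force: 0.0
```

```bash
cat > m2.py <<'E'
from h import *
s=arm.sense();print(s['time'],s['eef_pos'])
i=arm.camera_info('wrist');im=arm.camera('wrist');cv2.imwrite('pics/w1.png',im[:,:,::-1])
pr=proj(i,[.49,-.264,.03]);print('expect',pr)
for r in arm.regions_of('spacer','wrist'):
    print(r['p'],r['box'])
    b=r['box'];
    if abs((b[0]+b[2])/2-pr[0])<40 and abs((b[1]+b[3])/2-pr[1])<40:
        M=r['mask'].astype(np.float32);print(fit(SPACER,[(i,M)],np.array([.49,-.264,0,-.36])),fit(SPACER,[(i,M)],np.array([.49,-.264,0,-.36]),0.0))
        m=np.load('pics/m_scene.npz');m2=np.load('pics/m_side.npz')
        V=[(i,M),(arm.camera_info('scene'),m['s'].astype(np.float32)),(arm.camera_info('side'),m2['s'].astype(np.float32))]
        p,f=fit(SPACER,V,np.array([.49,-.264,0,-.36]));print('all',p,f,go((*p[:2],.06),p[3]+np.pi/2))
E
python3 m2.py
```

```text
3.05 [ 0.48938896 -0.26458553  0.19881215]
expect [319.50709386 183.2742795 ]
0.75 [385.5, 103.3, 456.7, 177.8]
0.68 [312.4, 254.7, 387.5, 302.4]
0.59 [312.1, 138.0, 330.6, 219.4]
(array([ 0.48926795, -0.26546171, -0.00667205, -0.36929643]), np.float64(0.056105613708496094)) (array([ 0.48832634, -0.26520421,  0.        , -0.37029344]), np.float64(0.07098716497421265))
all [ 0.4894119  -0.26537617 -0.00201065 -0.36988622] 0.08472011238336563 (array([ -1.7,  -3.8, 139.5]), array([ 0.05, -0.07,  0.77]))
0.55 [226.7, 27.8, 275.3, 118.5]
```

View pics/w1.png

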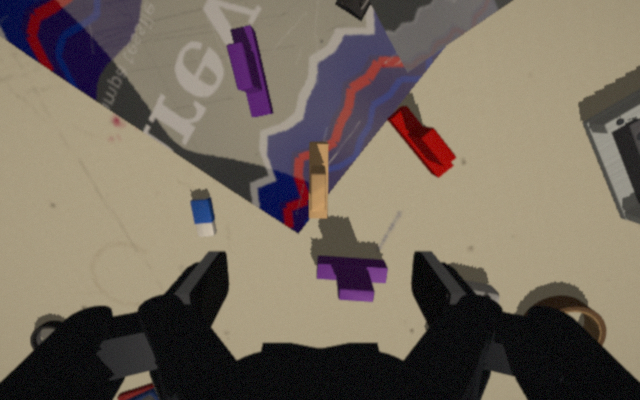

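Request:
servo_tool([
  [[-2,-4,40],[0,0,1],-1],
  [[-2,-4,80],[0,0,1],-1],
  [[-2,-4,110],[0,0,1],-1],
  [[-2,-4,135],[0,0,1],-1],
  [[-2,-4,150],[0,0,1],-1],
  [[-2,-4,158],[0,0,1],-1],
  [[-2,-4,158],[0,0,1],-1],
  [[-2,-4,158],[0,0,1],-0.2],
], force=30)

```text
time: 3.82
eef_pos: [0.4906, -0.2657, 0.0427]
orientation: [[-0.932, 0.364, 0.001], [0.364, 0.932, -0.0], [-0.001, -0.0, -1.0]]
wrist_force: [-0.0, -0.6, 1.2]
opening: 0.0752
grasp_force: 0.0
```

```bash
python3 - <<'E'
from h import *
s=arm.sense();print(s['time'],s['eef_pos'],s['opening'],go((.4894,-.2654,.04),-.37+np.pi/2))
im=arm.camera('wrist');cv2.imwrite('pics/w2.png',im[60:400,120:520,::-1])
E
```

```text
3.8167 [ 0.49062615 -0.26571274  0.04268161] 0.07522200788033409 (array([ 1.3, -0.2,  2.7]), array([-0.  ,  0.04, -0.12]))
```

View pics/w2.png

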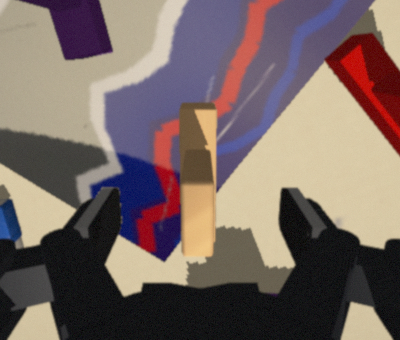

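```bash
python3 - <<'E'
from h import *
s=arm.sense();i=arm.camera_info('wrist');print(s['eef_pos'])
R=np.array(s['orientation'])
o=[120,60]
print('grasp pt',proj(i,s['eef_pos']-.019*R[:,2])-o, 'tcp',proj(i,s['eef_pos'])-o)
p=np.array([.4894,-.2654]);x=np.array([np.cos(.37),-np.sin(.37)])
for a in(-.04,-.018,.018,.04):
  for z in (0.004,.026,.07):print(a,z,(proj(i,[*(p+a*x),z])-o).round())
E
```

```text
[ 0.49095626 -0.26626144  0.04323379]
grasp pt [198.14208294 214.84089144] tcp [198.2716442  195.88104405]
-0.04 0.004 [199. 102.]
-0.04 0.026 [198. 108.]
-0.04 0.07 [198. 128.]
-0.018 0.004 [199. 138.]
-0.018 0.026 [199. 148.]
-0.018 0.07 [198. 181.]
0.018 0.004 [199. 192.]
0.018 0.026 [199. 208.]
0.018 0.07 [199. 257.]
0.04 0.004 [199. 222.]
0.04 0.026 [199. 242.]
0.04 0.07 [199. 298.]
```

The picture shows the tab centred between the fingers (column ~198, top face rows 183–257 as predicted), so I close.

Request:
servo_tool([
  [[1,0,3],[0,0,0],0.2],
  [[1,0,3],[0,0,0],1],
  [[1,0,3],[0,0,0],1],
  [[1,0,3],[0,0,0],1],
  [[1,0,3],[0,0,0],1],
  [[1,0,3],[0,0,0],1],
  [[1,0,3],[0,0,0],1],
  [[1,0,3],[0,0,0],1],
], force=40)

```text
time: 4.53
eef_pos: [0.4895, -0.2665, 0.0393]
orientation: [[-0.931, 0.365, 0.001], [0.365, 0.931, -0.001], [-0.001, -0.0, -1.0]]
wrist_force: [-0.6, -0.1, 5.2]
opening: 0.0134
grasp_force: 39.7
```

Request:
servo_tool([
  [[0,0,-30],[0,0,0],1],
  [[0,0,-70],[0,0,0],1],
  [[0,0,-110],[0,0,0],1],
  [[0,0,-150],[0,0,0],1],
  [[0,0,-150],[0,0,0],1],
])

```text
time: 4.95
eef_pos: [0.4922, -0.2683, 0.1967]
orientation: [[-0.931, 0.365, 0.011], [0.365, 0.931, -0.008], [-0.013, -0.003, -1.0]]
wrist_force: [1.1, -1.6, 0.4]
opening: 0.0134
grasp_force: 39.2
```

```bash
python3 - <<'E'
from h import *
s=arm.sense();print(s['time'],s['eef_pos'],s['opening'],go((.587,.071,.2),.213+np.pi/2))
E
```

```text
4.95 [ 0.49224864 -0.26829005  0.19674451] 0.013363216506183202 (array([ 35.5, 350.5,  -4.9]), array([ -0.41,   0.69, -33.59]))
```

Request:
servo_tool([
  [[36,350,-4],[0,0,-34],1],
  [[36,350,-4],[0,0,-34],1],
  [[36,350,-4],[0,0,-34],1],
  [[36,350,-4],[0,0,-34],1],
  [[36,350,-4],[0,0,-34],1],
  [[36,350,-4],[0,0,-34],1],
  [[36,350,-4],[0,0,-34],1],
  [[36,350,-4],[0,0,-34],1],
  [[36,350,-4],[0,0,-34],1],
  [[36,350,-4],[0,0,-34],1],
  [[36,350,-4],[0,0,-34],1],
])

```text
time: 5.87
eef_pos: [0.583, 0.0738, 0.1919]
orientation: [[-0.975, -0.221, -0.001], [-0.221, 0.975, -0.0], [0.001, 0.0, -1.0]]
wrist_force: [-0.3, 0.1, -1.6]
opening: 0.0133
grasp_force: 39.4
```

```bash
cat > m3.py <<'E'
from h import *
import sys
s=arm.sense();print(s['time'],s['eef_pos'],s['orientation'][:,1],s['orientation'][:,2])
i=arm.camera_info('wrist');im=arm.camera('wrist');cv2.imwrite(f'pics/{sys.argv[1]}.png',im[:,:,::-1])
np.savez(f'pics/{sys.argv[1]}.npz',**i)
for n in('tile','spacer','narrow_rail','wide_rail'):
    for r in arm.regions_of(n,'wrist')[:2]:
        print(n,r['p'],r['box']);np.save(f'pics/{sys.argv[1]}_{n}.npy',r['mask']) if r is not None else 0
E
python3 m3.py w3
```

```text
5.8667 [0.58298707 0.07381117 0.19187419] [-2.20672232e-01  9.75348022e-01  3.95995500e-05] [-1.40294695e-03 -2.76815988e-04 -9.99998978e-01]
tile 0.84 [325.9, 138.4, 433.8, 236.8]
spacer 0.97 [302.5, 164.2, 341.2, 323.5]
spacer 0.75 [0.0, 118.6, 36.5, 159.9]
narrow_rail 0.7 [290.5, 133.5, 309.1, 234.5]
wide_rail 0.8 [425.0, 135.0, 486.5, 237.3]
```

View pics/w3.png

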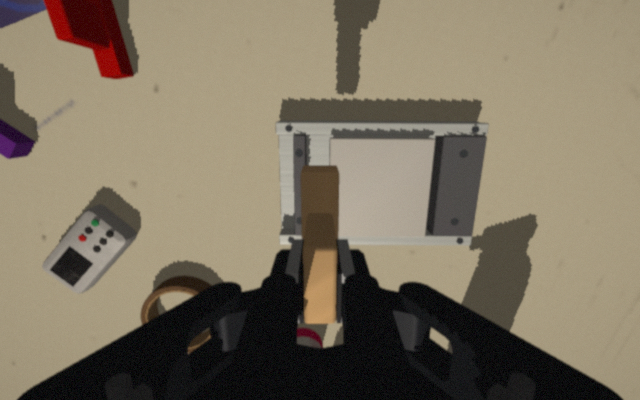

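```bash
cat > m4.py <<'E'
from h import *
import sys
from scipy.ndimage import binary_dilation
def fitw(model,views,p0,free):
    sc=np.array([.005,.005,.005,.05])
    def full(q):
        p=np.array(p0,float);p[free]+=q*sc[free];return p
    def cost(q):
        e=0
        for i,m,ig in views:
            r=render(i,model,full(q))*(1-ig);mm=m*(1-ig);e+=1-np.minimum(r,mm).sum()/np.maximum(r,mm).sum()
        return e/len(views)
    n=len(free);r=minimize(cost,np.zeros(n),method='Nelder-Mead',options=dict(maxiter=300,initial_simplex=np.vstack([np.zeros(n),np.eye(n)])-.3))
    return full(r.x),r.fun
if __name__=='__main__':
    w=sys.argv[1];i=dict(np.load(f'pics/{w}.npz'))
    L=lambda n:np.load(f'pics/{w}_{n}.npy').astype(np.float32)
    ms={c:np.load(f'pics/m_{c}.npz')['t'].astype(np.float32) for c in('scene','side')}
    Z=np.zeros((400,640),np.float32)
    im=cv2.imread(f'pics/{w}.png').astype(int)
    hs=cv2.cvtColor(cv2.imread(f'pics/{w}.png'),cv2.COLOR_BGR2HSV)
    ig=np.zeros_like(Z);yy,xx=np.mgrid[:400,:640]
    ig[(xx<345)&(yy>160)]=1   # spacer and fingers
    ig[yy>232]=1
    t0=[.574,.132,0,.213];f=[0,1,3]
    W=(i,L('tile'),ig);S=[(arm.camera_info(c),ms[c],Z) for c in ms]
    print('tile wrist',fitw(TILE,[W],t0,f));print('tile all',fitw(TILE,[W]+S,t0,[0,1,2,3]))
    ig2=Z.copy();ig2[yy>232]=1
    WR=[boxpts(.104,.042,.008,.032,0,.08)];NR=[boxpts(.104,.012,.008,.032,0,-.08)]
    print('wide->nest',fitw(WR,[(i,L('wide_rail'),Z)],t0,f));
    print('narrow->nest',fitw(NR,[(i,L('narrow_rail'),(xx>300)*(yy>160)*1.)],t0,f))
E
python3 m4.py w3
python3 - <<'E'
import cv2
im=cv2.imread('pics/w3.png')[110:260,260:500];cv2.imwrite('pics/c3.png',cv2.resize(im,None,fx=3.3,fy=3.3,interpolation=cv2.INTER_CUBIC))
E
```

```text
tile wrist (array([0.5732021 , 0.13203621, 0.        , 0.21862372]), np.float64(0.00753939151763916))
tile all (array([ 5.73397841e-01,  1.32067663e-01, -4.53518820e-04,  2.14846408e-01]), np.float64(0.04203109070658684))
wide->nest (array([0.5724083 , 0.13328095, 0.        , 0.21069218]), np.float64(0.04164302349090576))
narrow->nest (array([0.5750286 , 0.13310401, 0.        , 0.19946652]), np.float64(0.058305476986371785))
```

View pics/c3.png

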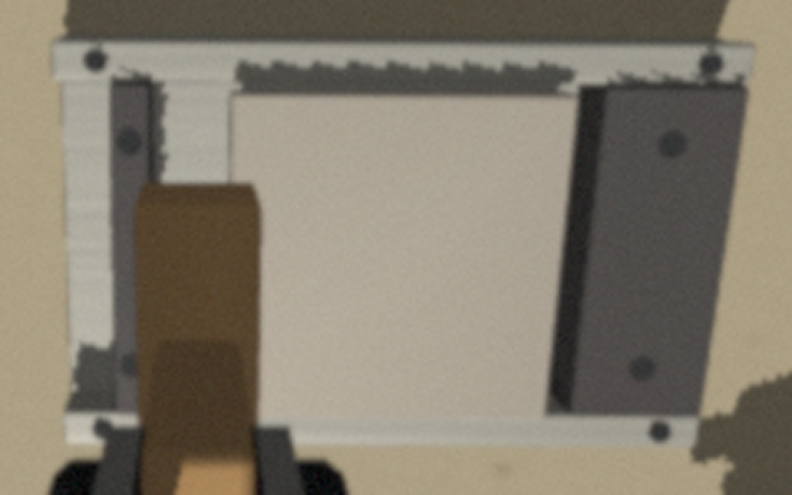

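```bash
cat > m5.py <<'E'
from m4 import *
w,ex,ey,ez=sys.argv[1],*map(float,sys.argv[2:5])
i=dict(np.load(f'pics/{w}.npz'));r=np.load(f'pics/{w}_spacer.npy') if len(sys.argv)<6 else None
for q in arm.regions_of('spacer','wrist')[:1]: m=q['mask'].astype(np.float32)
yy,xx=np.mgrid[:400,:640];ig=(yy>250)*1.
p,f=fitw(SPACER,[(i,m,ig)],[ex,ey,ez-.039,.217],[0,1,2,3]);print('spacer',p,f)
print('z fixed',fitw(SPACER,[(i,m,ig)],[ex,ey,ez-.039,.217],[0,1,3]))
E
python3 m5.py w3 .583 .0738 .1919
python3 -c "
from h import *
s=arm.sense();print(s['time'],s['eef_pos']);print(go((.5866,.0716,.11),.217+np.pi/2))"
```

```text
spacer [0.58311375 0.07395535 0.15007956 0.20866807] 0.020740626088302405
z fixed (array([0.58263192, 0.07402956, 0.1529    , 0.21032458]), np.float64(0.028501021987048514))
6.1667 [0.58326044 0.07153558 0.19284264]
(array([-3.3, -0.7, 82.8]), array([-0.  , -0.  ,  0.06]))
```

Request:
servo_tool([
  [[-3,-1,30],[0,0,-0.3],1],
  [[-3,-1,60],[0,0,-0.3],1],
  [[-3,-1,85],[0,0,-0.3],1],
  [[-3,-1,100],[0,0,-0.3],1],
  [[-3,-1,103],[0,0,-0.3],1],
  [[-3,-1,103],[0,0,-0.3],1],
  [[-3,-1,103],[0,0,-0.3],1],
])

```text
time: 6.75
eef_pos: [0.5872, 0.0721, 0.0909]
orientation: [[-0.975, -0.223, 0.002], [-0.223, 0.975, 0.0], [-0.002, -0.0, -1.0]]
wrist_force: [-0.4, -0.4, -0.6]
opening: 0.0136
grasp_force: 39.3
```

```bash
python3 m3.py w4
python3 - <<'E'
from h import *
im=cv2.imread('pics/w4.png')[60:300,200:560]
cv2.imwrite('pics/c4.png',cv2.resize(im,None,fx=2.2,fy=2.2,interpolation=cv2.INTER_CUBIC))
E
```

```text
6.75 [0.58722268 0.07207637 0.09087166] [-2.22668366e-01  9.74894196e-01 -3.23792347e-04] [ 1.69119940e-03  5.41440545e-05 -9.99998568e-01]
tile 0.56 [337.4, 142.2, 496.4, 286.2]
spacer 0.82 [0.5, 0.0, 49.3, 55.2]
spacer 0.78 [303.3, 163.7, 340.6, 324.3]
narrow_rail 0.64 [285.7, 136.0, 305.2, 248.3]
wide_rail 0.88 [477.6, 137.6, 575.6, 285.6]
```

View pics/c4.png

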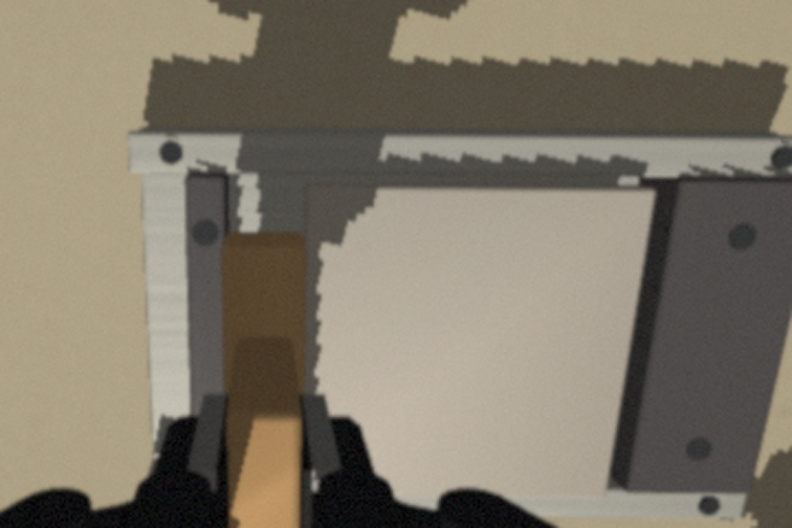

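The crop shows the spacer foot (columns 222–305) squarely over the gap between the thin rail's edge (~222) and the tile's edge (~305). I'll check that with numbers.

```bash
python3 - <<'E'
from m4 import *
w='w4';i=dict(np.load(f'pics/{w}.npz'));L=lambda n:np.load(f'pics/{w}_{n}.npy').astype(np.float32)
yy,xx=np.mgrid[:400,:640]
ig=((xx<350)&(yy>160)|(yy>278))*1.
t0=[.5732,.1321,0,.217];f=[0,1,3]
p,e=fitw(TILE,[(i,L('tile'),ig)],t0,f);print('tile',p,e)
WR=[boxpts(.104,.042,.008,.032,0,.08)];NR=[boxpts(.104,.012,.008,.032,0,-.08)]
print('wide',fitw(WR,[(i,L('wide_rail'),(yy>278)*1.)],t0,f))
print('narrow',fitw(NR,[(i,L('narrow_rail'),((xx>300)&(yy>160)|(yy>230))*1.)],t0,f))
print('spacer',fitw(SPACER,[(i,L('spacer'),(yy>240)*1.)],[.5872,.0721,.0509,.217],f))
g=p[:2]-.062*np.array([-np.sin(p[3]),np.cos(p[3])]);print('gap',g)
s=arm.sense();print(s['time'],s['eef_pos'],go((*g,.05),p[3]+np.pi/2))
E
```

```text
tile [0.57342326 0.13217568 0.         0.21527824] 0.0341221268437939
wide (array([0.57446066, 0.13366307, 0.        , 0.2185352 ]), np.float64(0.11743134675139266))
narrow (array([0.57364176, 0.13360576, 0.        , 0.22220441]), np.float64(0.025231154991380622))
spacer (array([0.58759867, 0.07310502, 0.0509    , 0.2403895 ]), np.float64(0.04305788036296365))
gap [0.58666765 0.07160683]
7.0 [0.58708838 0.07250645 0.09098213] (array([ 0.7, -0.8, 41. ]), array([-0.02,  0.12,  0.57]))
```

Request:
servo_tool([
  [[0.5,-0.4,8],[0,0,0.3],1],
  [[0.5,-0.4,14],[0,0,0.3],1],
  [[0.5,-0.4,18],[0,0,0.3],1],
  [[0.5,-0.4,21],[0,0,0.3],1],
  [[0.5,-0.4,24],[0,0,0.3],1],
  [[0.5,-0.4,27],[0,0,0.3],1],
  [[0.5,-0.4,30],[0,0,0.3],1],
  [[0.5,-0.4,30],[0,0,0.3],1],
])

```text
time: 7.67
eef_pos: [0.5858, 0.072, 0.0591]
orientation: [[-0.976, -0.218, -0.001], [-0.218, 0.976, 0.0], [0.001, 0.0, -1.0]]
wrist_force: [0.6, 0.2, -1.2]
opening: 0.0136
grasp_force: 39.3
```

Request:
servo_tool([
  [[0,0,4],[0,0,0],1],
  [[0,0,7],[0,0,0],1],
  [[0,0,9],[0,0,0],1],
  [[0,0,11],[0,0,0],1],
  [[0,0,12],[0,0,0],1],
  [[0,0,12.5],[0,0,0],1],
  [[0,0,12.5],[0,0,0],1],
])

```text
time: 8.25
eef_pos: [0.5861, 0.072, 0.0474]
orientation: [[-0.976, -0.218, 0.0], [-0.218, 0.976, 0.0], [-0.0, -0.0, -1.0]]
wrist_force: [0.6, 0.1, 0.2]
opening: 0.0132
grasp_force: 39.5
```

Request:
servo_tool([
  [[0,0,1],[0,0,0],1],
  [[0,0,2],[0,0,0],1],
  [[0,0,2],[0,0,0],1],
])

```text
time: 8.5
eef_pos: [0.5862, 0.072, 0.0474]
orientation: [[-0.976, -0.218, 0.001], [-0.218, 0.976, -0.0], [-0.001, -0.0, -1.0]]
wrist_force: [-5.3, -0.8, 15.2]
opening: 0.0134
grasp_force: 41.5
```

Request:
servo_tool([
  [[0,0,-2],[0,0,0],1],
  [[0,0,-2],[0,0,0],0],
  [[0,0,-2],[0,0,0],0],
  [[0,0,-2],[0,0,0],0],
  [[0,0,-2],[0,0,0],0],
  [[0,0,-2],[0,0,0],0],
])

```text
time: 9.0
eef_pos: [0.586, 0.0721, 0.047]
orientation: [[-0.976, -0.218, -0.0], [-0.218, 0.976, 0.0], [0.0, 0.0, -1.0]]
wrist_force: [0.0, 0.1, 0.5]
opening: 0.0428
grasp_force: 0.0
```

Request:
servo_tool([
  [[0,0,-10],[0,0,0],0],
  [[0,0,-40],[0,0,0],0],
  [[0,0,-70],[0,0,0],0],
  [[0,0,-90],[0,0,0],0],
  [[0,0,-90],[0,0,0],0.3],
  [[0,0,-90],[0,0,0],1],
])

```text
time: 9.5
eef_pos: [0.5868, 0.072, 0.1391]
orientation: [[-0.976, -0.218, 0.003], [-0.218, 0.976, 0.0], [-0.003, -0.001, -1.0]]
wrist_force: [-0.4, 0.1, -0.9]
opening: 0.0196
grasp_force: 0.0
```

```bash
python3 m3.py w5; python3 - <<'E'
from m4 import *
im=cv2.imread('pics/w5.png')[60:320,200:560]
a=cv2.resize(im,None,fx=2.2,fy=2.2,interpolation=cv2.INTER_CUBIC)
cv2.imwrite('pics/c5.png',a)
i=dict(np.load('pics/w5.npz'))
m=max(arm.regions_of('spacer','wrist'),key=lambda r:r['mask'][150:330,250:400].sum())['mask'].astype(np.float32)
yy,xx=np.mgrid[:400,:640]
print('sp',fitw(SPACER,[(i,m,(yy>260)*1.)],[.586,.072,.008,.217],[0,1,2,3]))
print(go((.5733,.1321,.06),.217+np.pi/2))
E
```

```text
9.5 [0.58683989 0.07204893 0.13913533] [-2.18255652e-01  9.75891385e-01 -6.89156602e-04] [ 3.42007651e-03  5.87139699e-05 -9.99994150e-01]
tile 0.91 [334.1, 134.6, 461.3, 256.3]
spacer 0.87 [0.0, 0.0, 97.1, 67.2]
spacer 0.77 [311.3, 146.4, 334.2, 245.3]
narrow_rail 0.84 [290.1, 133.5, 306.5, 251.5]
wide_rail 0.89 [451.7, 133.8, 525.6, 255.0]
sp (array([0.58686538, 0.07288356, 0.00433199, 0.21665132]), np.float64(0.05299814996191099))
(array([-1.3, 61.2, 76.2]), array([ 0.03, -0.12,  0.17]))
```

View pics/c5.png

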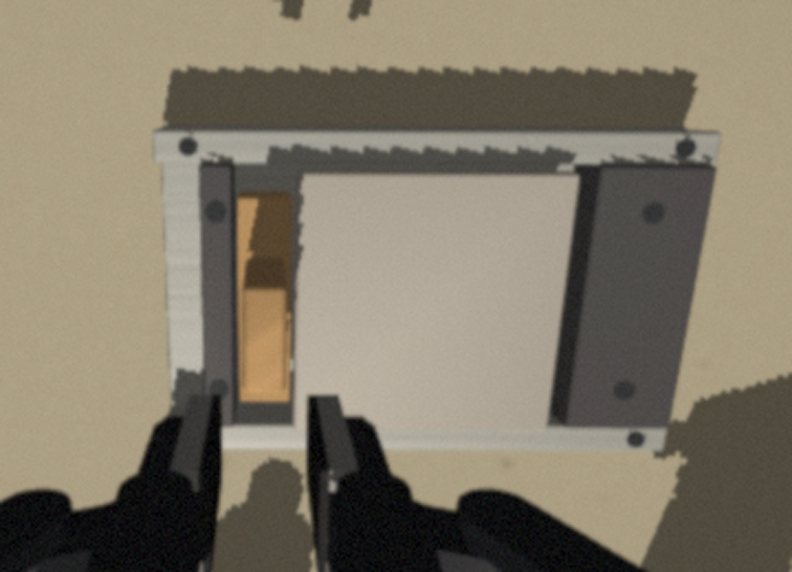

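The picture shows the spacer standing upright in the gap (crop columns 237–292) beside the tile, released. Next I move over the tile's centre with the fingers shut.

Request:
servo_tool([
  [[-1,30,0],[0,0,0],1],
  [[-1,61,0],[0,0,0],1],
  [[-1,61,20],[0,0,0],1],
  [[-1,61,50],[0,0,0],1],
  [[-1,61,76],[0,0,0],1],
  [[-1,61,86],[0,0,0],1],
  [[-1,61,90],[0,0,0],1],
  [[-1,61,90],[0,0,0],1],
  [[-1,61,90],[0,0,0],1],
])

```text
time: 10.55
eef_pos: [0.5746, 0.1317, 0.0483]
orientation: [[-0.976, -0.218, 0.002], [-0.218, 0.976, 0.0], [-0.002, -0.0, -1.0]]
wrist_force: [-0.4, 0.9, 0.3]
opening: -0.0001
grasp_force: 0.0
```

Request:
servo_tool([
  [[1,0,5],[0,0,0],1],
  [[1,0,9],[0,0,0],1],
  [[1,0,11],[0,0,0],1],
  [[1,0,13],[0,0,0],1],
  [[1,0,14],[0,0,0],1],
  [[1,0,15],[0,0,0],1],
  [[1,0,15],[0,0,0],1],
])

```text
time: 11.13
eef_pos: [0.5732, 0.1315, 0.0331]
orientation: [[-0.976, -0.218, 0.001], [-0.218, 0.976, 0.0], [-0.001, -0.0, -1.0]]
wrist_force: [-2.1, -0.5, 7.6]
opening: 0.0002
grasp_force: 3.9
```

Request:
servo_tool([
  [[0,0,1],[0,0,0],1],
  [[0,0,2],[0,0,0],1],
  [[0,0,2.5],[0,0,0],1],
  [[0,0,2.5],[0,0,0],1],
  [[0,0,2.5],[0,0,0],1],
])

```text
time: 11.55
eef_pos: [0.5732, 0.1315, 0.032]
orientation: [[-0.976, -0.218, 0.002], [-0.218, 0.976, 0.0], [-0.002, -0.0, -1.0]]
wrist_force: [-4.9, -1.1, 15.8]
opening: -0.0001
grasp_force: 8.1
```

The bed is on its stop: TCP z is 0.032 and the push is 15.8 N, more than the ~10 N spring force. One last look before handing in.

```bash
python3 - <<'E'
from h import *
a=arm.camera('scene')[120:200,220:340,::-1];b=arm.camera('wrist')[60:320,200:560,::-1]
cv2.imwrite('pics/end.png',np.vstack([cv2.resize(a,(480,320),interpolation=cv2.INTER_CUBIC),cv2.resize(b,(480,260))]))
s=arm.sense();print(s['time'],s['eef_pos'],s['wrist_force'])
E
```

```text
11.65 [0.57325315 0.13151317 0.03199912] [-5.3746076  -1.94115342 15.94485791]
```

View pics/end.png

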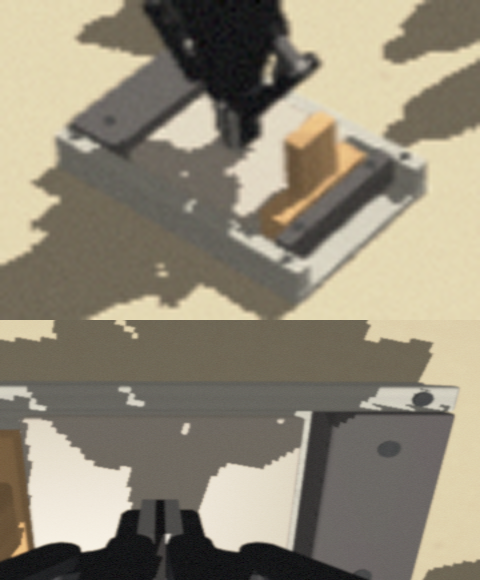

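The spacer stands upright in the wide gap beside the thin rail, and the fingertips hold the tile flush.

```bash
python3 -c "
from station import arm
print(arm.sign_off())"
```

```text
the job is handed in; nothing more can be done
None
```

I stood the plywood spacer upright on the floor of the wider gap and let go of it, then pressed the tile flush with the rails and handed the job in at 11.7 s with the tile still held down at about 16 N.

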